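# Set the clutch adjuster under its hinged cover

## Task

Fold the stiff hinged cover of the clutch housing up by its wire bail until it stands straight up on its own, leave it standing, then turn the wing screw underneath clockwise (seen from above) until it seats, and back it off a quarter turn. Finish while still pinching the wing screw there, held still for the lock nut to be tightened, with nothing touching the cover and the other things on the bench left where they are.

Things in the scene. Friction and masses are not known exactly. Their poses are not given: they have to be found in the camera images.
- housing: Cast aluminium clutch housing: an open-topped well on a 12 mm dark bench plate (200 x 250 mm), fixed. Origin on the bench straight below the screw's axis; z up, y towards the cover's hinge, x along the hinge. Well outside x -72 to 72, y -70 to 101 mm, walls 6 mm, rim 70 mm above the bench, inner floor 22 mm. Bolt bosses at x = +-77 mm, 68 mm high; a shaft stub on +x reaches 108 mm.
- hinge (a point): Middle of the hinge axis of the cover, at (0, 98, 72.5) mm in the housing's frame. The hinge axis runs along the housing's x. Fixed.
- cover (a joint): Angle of the cover about its hinge: 0 = shut (level, over the well), 1.571 = standing straight up at the hinge side, 2.3 = its stop, folded back past upright. Starts shut or partly open. The hinge is stiff: the cover stays wherever it is left; lifting it takes about 3 to 5 N at the bail.
- cover_panel: The cover: flat bare steel plate 150 x 166 x 4 mm with a dark wire bail at its free edge. Origin on the hinge axis; with the cover shut its axes are those of the housing and the plate reaches from y = 0 to y = -166 mm, z = -1 to 3 mm; it turns with the cover.
- bail (a point): Middle of the bail's round grip bar, at (0, -225, 6) mm in the cover panel's frame. The bar is 10 mm thick, parallel to the hinge, 80 mm between its two side wires, its axis 59 mm beyond the plate's edge; with the cover shut it overhangs the bench at 78.5 mm height. It can be pinched from above and turns between the fingers as the cover swings.
- screw (a joint): Turn of the wing screw: grows clockwise seen from above, 0 = fully backed out, 2.8 = seated (hard stop). A quarter turn is 1.571. Starts 1.9 to 2.8 rad short of the seat. It stays where it is left (friction about 0.08 N m) and does not rise or sink noticeably.
- wing: The brass head of the wing screw inside the well: a flat upright wing 44 mm long (its x axis), 12 mm thick (its y axis), 30 mm tall, from 36 to 66 mm above the bench. Origin on the screw's vertical axis 28 mm above the bench. At screw = 0 its x axis lies along the housing's x; at value q it is turned by -q about z. Grip it across the 12 mm.
- screw_grip (a point): On the screw's axis at the height to grip the wing, 52 mm above the bench, 14 mm below its top.
- wrench: Steel wrench, 180 mm long, lying flat. Leave alone.
- tape_roll: White paper tape roll, 84 mm across, 50 mm tall. Leave alone.
- socket: Small steel socket, 26 mm across, 34 mm tall, standing. Leave alone.
- screwdriver: Black-handled screwdriver, 200 mm long, lying. Leave alone.
- piston: Aluminium piston, 56 mm across, 48 mm tall, standing. Leave alone.

How it is judged (in metres and radians):
On the way, in this order (a step that is already met when the one before it is completed fails the run):
1. the cover stands straight up, within 12 degrees, with nothing touching it (value of joint cover between 1.36 and 1.78 rad and contact force between cover_panel and anything else below 0.3 N), for 0.2 s.
2. the wing screw is seated (within 4 degrees of its stop) (value of joint screw above 2.73 rad), for 0.2 s.
At the end, for the whole second after the job is handed in: The wing screw stands a quarter turn (90 degrees, within 12) back from its seat, still, and is being pinched by the fingers (more than 3 N, the grasp point within 30 mm of the wing's grip point); the cover stands straight up within 12 degrees and nothing touches it (all of step 1 and value of joint screw between 1.02 and 1.44 rad and velocity of joint screw between -0.1 and 0.1 rad/s and contact force between the fingers and wing above 3 N and distance between the grasp point and screw_grip below 0.03 m); the arm keeps its last pose, push and grip.
It fails at once if one of the other things on the bench (wrench, tape roll, socket, screwdriver, piston) is moved more than 30 mm (distance of any of wrench, tape_roll, socket, screwdriver, piston from where it was at the start of the episode above 0.03 m).
It also fails if it takes over 64 s, if anything falls off the work surface, if the arm or the gripper's body presses on something with over 40 N, if the wrist force passes 120 N, or if a joint passes its speed limit or range.

## Robot

A 6-joint arm with a two-finger parallel gripper is mounted at the origin on the work surface. World frame = base frame: x ahead of the robot, y to its left, z up, the work surface at z = 0. Lengths are in mm, angles in rad, forces in N, time in s.
With the tool pointing down it reaches from about 350 to 775 mm from the base axis. Payload 7.3 kg.
Tool frame: the origin (TCP) lies at the very end of the fingers, on their centre line; the grasp point (between the pads) lies 19 mm behind it; x points along the fingers, y is the direction in which the jaws open and shut, and the axes are right-handed (so a half turn about x gives the same grasp; the last joint's range is limited). The gripper opens to 92 mm and grips with 3 to 60 N. Pads are 19 mm wide; open, the fingers measure 130 mm over their backs; the gripper's body (75 mm by 190 mm) begins 47 mm behind the grasp point.
Start: joints at [1.115, 0.342, 1.524, -0, 1.275, -0.146], TCP at [160.041, 500.032, 226.741] pointing down, gripper open.
Joint ranges: [-2.53, 2.53], [-0.77, 2.02], [0.04, 2.7], [-1, 4.14], [0.28, 2.66], [-3.11, 3.11]. Speed limits (rad/s): [2.57, 2.57, 3.14, 3.14, 3.14, 3.14].

## Interface

Orientations are given as [roll, pitch, yaw] about the fixed x, y, z axes, in that order (R = Rz(yaw) Ry(pitch) Rx(roll)).
In Python, from plant import bot gives the robot as it stands.
- The arm moves only by the tool step_arm, never from a script. Its argument "targets" is a list that holds one entry, the list of rows, each a list of 4 numbers: the shift along the tool's x, y, z in m, then the turn about the tool's x in degrees. A call has exactly 5 rows; each row is the pose to reach, as a shift and turn from the pose measured when the call began, along the tool's axes at that moment; what a row does not reach only later rows make up. A row lasts 1/12 s, in which the tool goes at most 41.7 mm and 7.16 degrees, less where a joint would pass 70% of its speed; a pose out of reach is approached as far as the arm can. A call with a gripper value outside its range is refused whole. "jaw" is the closure, from 0 (fully open) to 1 (shut), set as the call begins (left out, the last holds). The fingers move at their own pace and stop on an object; the grip force is fixed at half the most. Time passes only in rows, so rows that repeat a pose let the fingers close, or fill a call up. It gives the time, the measured TCP pose, the force and the opening at its end, in the units of the state.
- bot.get_obs(): the state, without advancing time (a new reading comes with each control period).
- bot.capture(name): name is "side" or "top"; returns a dict with "color" (420x560x3 uint8, red, green, blue), "depth" (420x560 float32, mm along the optical axis (not along the pixel's ray), 0 where there is no reading), "fov_y" (degrees; the focal length in pixels is half the picture's height over the tangent of half this angle, whatever the lens; pixels are square), "cx", "cy" (the principal point, pixels), "rvec" (rotation vector, rad) and "tvec" (3), from world to camera coordinates, as OpenCV has them. Camera axes: x right, y down, z forward; pixel columns grow to the right and rows downward; lengths in mm; the calibration is good to about 2 mm. A picture is of the moment at which its call begins.
- bot.close_job(): hands the job in, once; it reports no verdict.
The state is a dict: "time": time; "joint_positions": joint angles; "dq": joint speeds; "tau": joint torques, N m; "tool_pos": TCP position; "tcp_rot": TCP orientation; "contact_force": force on the tool from outside, world axes, zero at the start; "moment": the same for the moment, N m; "grip_width": finger opening in mm.
Only numpy, scipy, OpenCV 4.12 (cv2) and the standard library are available. Lean on these libraries where they do the work, as an engineer would, in place of code of your own. Each camera call takes 0.05 s, during which the arm holds its last target. There are 200 camera calls.

## Working session

There is one attempt and no reset: what is moved stays moved. The work goes in short steps, Python scripts to look and compute and a tool call to move; the robot and the scene stay as the last step left them, time stands still between calls to the robot, and variables do not carry over. Pictures are saved under pics/ and viewed, about 8 in all and at most 12, crops included, and the job is handed in when it is done.

Besides the shell and the picture viewer there is one more tool, called after "Emit:" by a JSON object that holds its "method" and its "body", one argument or row to a line. step_arm: Moves the arm, as the interface text tells. Its arguments: {"type":"object","properties":{"targets":{"type":"array","items":{"type":"array","items":{"type":"array","items":{"type":"number"}}}},"jaw":{"type":"number"}},"required":["targets"]}

```bash
mkdir -p pics; ls
python3 - <<'E'
from plant import bot
import cv2,numpy as np
o=bot.get_obs();print(o)
for n in("top","side"):
    c=bot.capture(n);cv2.imwrite(f"pics/{n}0.png",c["color"][:,:,::-1]);np.savez(f"{n}0.npz",**c)
    print(n,c["fov_y"],c["cx"],c["cy"],c["rvec"],c["tvec"])
E
```

```text
pics
{'time': 0.0, 'joint_positions': array([ 1.11501142e+00,  3.42735277e-01,  1.52504808e+00, -2.34195468e-05,
        1.27539047e+00, -1.46020062e-01]), 'dq': array([-0.0019922 ,  0.00041101, -0.00094937, -0.00028361,  0.00032565,
        0.00180571]), 'tau': array([ 1.91674453e-04, -4.31238377e+01, -2.44217777e+01,  7.17640459e-02,
        5.60030504e-02, -1.17391501e-04]), 'tool_pos': array([159.84679776, 499.63247569, 226.02760851]), 'tcp_rot': array([-1.70265424,  1.56921499, -2.01241225]), 'contact_force': array([-0.83238826, -0.03035298,  0.25512207]), 'moment': array([0.04187754, 0.01539536, 0.02245921]), 'grip_width': 91.69683857775281}
top 54.37256894986524 283.5617973422719 210.68334432823502 [ 2.14251713 -2.17634158  0.07483275] [ 97.07942873 587.73112634 914.70298848]
side 48.789682517125996 283.730228111292 214.49465914848557 [ 0.97166357 -2.56840252  0.93614987] [486.56961882 291.05215116 731.09076682]
```

View pics/top0.png

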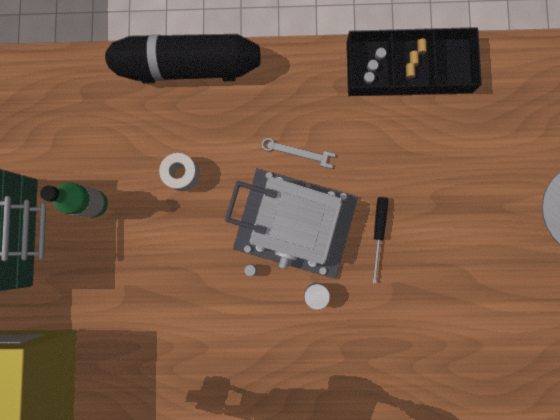

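View pics/side0.png

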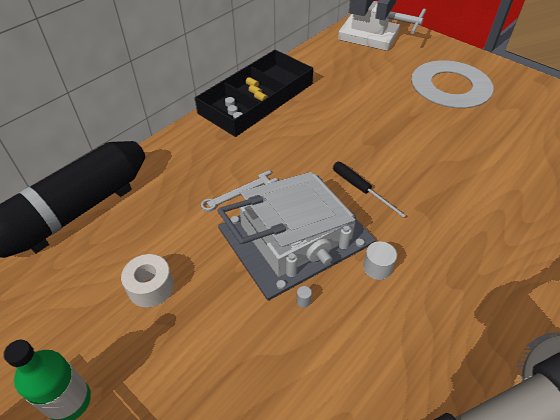

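The top view shows the housing near (295,222), the bail bar at about (237,205) on its left and the hinge on the right. The side view agrees, with the cover slightly open. The socket, piston and screwdriver lie around the housing.

```bash
cat > h.py <<'E'
import numpy as np,cv2
def cam(c):
    f=210/np.tan(np.radians(float(c["fov_y"]))/2);R=cv2.Rodrigues(c["rvec"])[0];return f,R,np.asarray(c["tvec"]).ravel()
def pts(c):
    f,R,t=cam(c);v,u=np.mgrid[0:420,0:560];d=c["depth"]
    P=np.stack([(u-c["cx"])/f*d,(v-c["cy"])/f*d,d],-1);P=(P-t)@R;P[d<=0]=np.nan;return P
def ray(c,u,v,z):
    f,R,t=cam(c);d=R.T@np.array([(u-c["cx"])/f,(v-c["cy"])/f,1]);o=-R.T@t;return o+d*(z-o[2])/d[2]
def proj(c,X):
    f,R,t=cam(c);p=np.asarray(X)@R.T+t;return np.stack([f*p[...,0]/p[...,2]+c["cx"],f*p[...,1]/p[...,2]+c["cy"]],-1)
E
python3 - <<'E'
from h import *
c=dict(np.load("top0.npz"));P=pts(c)
print("cam",-cam(c)[1].T@cam(c)[2])
for u,v in[(100,350),(300,220),(320,232),(285,200),(235,205),(178,190),(170,160),(317,296),(250,270)]:print(u,v,P[v,u].round(1))
g=cv2.cvtColor(c["color"],cv2.COLOR_RGB2HSV)
m=((P[...,2]>5)&(P[...,2]<300)).astype(np.uint8);m[:110]=0;m[:,:215]=0;m[:,365:]=0
# bench plate: low-saturation, z 6..18
pl=((abs(P[...,2]-12)<6)&(g[...,1]<90)&(m>0)).astype(np.uint8)
n,l,s,_=cv2.connectedComponentsWithStats(((P[...,2]>6)&(m>0)).astype(np.uint8));print(s)
k=1+np.argmax(s[1:,4]);pp=P[(l==k)&(pl>0)];r=cv2.minAreaRect(pp[:,:2].astype(np.float32));print("plate",r,cv2.boxPoints(r))
# cover
cv=P[212:235,285:325].reshape(-1,3);cv=cv[~np.isnan(cv[:,0])]
A=np.c_[cv[:,:2],np.ones(len(cv))];print("coverplane",np.linalg.lstsq(A,cv[:,2],rcond=None)[0],cv[:,2].min(),cv[:,2].max())
b=P[180:228,225:245].reshape(-1,3);b=b[b[:,2]>60];print("bail",b.shape,b.round(0)[::6])
big=cv2.resize(c["color"][150:300,200:400],(800,600),interpolation=cv2.INTER_CUBIC);cv2.imwrite("pics/crop.png",big[:,:,::-1])
E
```

```text
cam [498.56096673  63.42213966 968.9935212 ]
100 350 [272.3 522.6  -1.5]
300 220 [562.6  51.2  89.7]
320 232 [536.6   8.1  78.8]
285 200 [605.7  82.7  96.9]
235 205 [ 6.077e+02  2.047e+02 -4.000e-01]
178 190 [644.3 338.4  14.1]
170 160 [nan nan nan]
317 296 [396.1  15.9  45.7]
250 270 [454.7 165.9  34.7]
[[     0      0    560    420 224787]
 [   262    138     74     30    428]
 [   275    143      1      2      2]
 [   294    154      1      1      1]
 [   225    168    133    111   9338]
 [   324    184      1      1      1]
 [   243    194      1      1      1]
 [   244    264     13     12    112]
 [   303    277      1      1      1]
 [   304    283     26     27    527]
 [   287    382      1      1      1]
 [   274    407      1      1      1]]
plate ((563.3873291015625, 62.01929473876953), (250.1221160888672, 199.9199981689453), 73.12335205078125) [[431.42566  -28.636024]
 [622.7355   -86.67524 ]
 [695.349    152.67462 ]
 [504.03918  210.71384 ]]
coverplane [ 0.05907411  0.20146029 47.88183784] 76.68892997023093 101.4702152762331
bail (300, 3) [[644. 184. 126.]
 [642. 182. 1
[... 169 characters left out ...]
625. 191. 124.]
 [623. 188. 128.]
 [620. 186. 128.]
 [619. 184. 124.]
 [617. 184. 125.]
 [612. 192. 127.]
 [610. 193. 125.]
 [608. 190. 130.]
 [606. 188. 127.]
 [604. 188. 128.]
 [600. 197. 124.]
 [597. 194. 129.]
 [595. 194. 129.]
 [594. 193. 126.]
 [592. 191. 125.]
 [587. 201. 126.]
 [585. 198. 129.]
 [583. 198. 128.]
 [581. 197. 126.]
 [579. 195. 121.]
 [575. 205. 127.]
 [573. 203. 128.]
 [571. 201. 126.]
 [569. 201. 127.]
 [567. 199. 122.]
 [564. 201. 127.]
 [565. 189. 120.]
 [562. 196. 129.]
 [562. 185. 121.]
 [560. 199. 123.]
 [560. 187. 125.]
 [560. 175. 121.]
 [558. 189. 124.]
 [558. 177. 120.]
 [556. 191. 122.]
 [556. 176. 124.]
 [554. 185. 121.]
 [554. 172. 122.]
 [552. 172. 122.]]
```

View pics/crop.png

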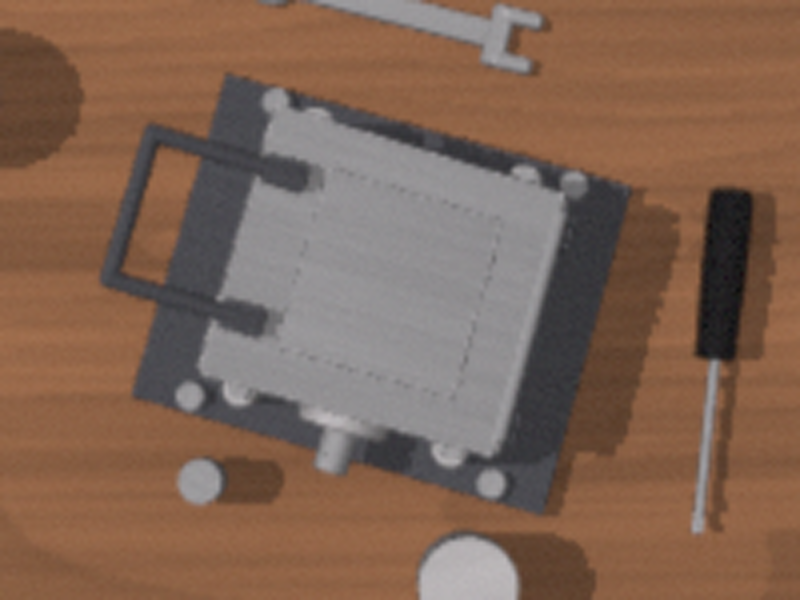

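The crop shows the bail corners at about (238,182) and (227.5,220) in full-picture pixels. The stub at (284,262) confirms housing +x. The cover is open by about 0.21 rad.

```bash
cat >> h.py <<'E'
from scipy.spatial.transform import Rotation as Ro
Y=np.array([-.2904,-.957,0]);Y/=np.linalg.norm(Y);Z=np.array([0,0,1.]);X=np.cross(Y,Z)
O=np.array([563.4,62.0,0])-15.5*Y
def W(x,y,z):return O+x*X+y*Y+z*Z
def bail(q):return W(0,98-225*np.cos(q)+6*np.sin(q),72.5+225*np.sin(q)+6*np.cos(q))
def rot(o):return Ro.from_euler("xyz",o["tcp_rot"]).as_matrix()
def go(o,p,ydir=None):
    R=rot(o);d=R.T@(np.asarray(p)-o["tool_pos"])/1000;a=0
    if ydir is not None:
        v=R.T@ydir;a=np.degrees(np.arctan2(v[2],v[1]))
        a=(a+90)%180-90
    return d.round(4),round(a,1)
E
python3 - <<'E'
from h import *
from plant import bot
c=dict(np.load("top0.npz"));o=bot.get_obs();R=rot(o);print(R.round(3))
for u,v in((238,182),(227.5,220)):print(ray(c,u,v,124.6))
print("O",O,"X",X,"Y",Y,"bail",bail(.207),bail(1.6))
b=bail(.207)
print(go(o,b+[0,0,80],Y), np.degrees(np.arctan2(R[1,1],R[0,1])))
# finger pose relative check
s=dict(np.load("side0.npz"));print(proj(s,np.array([W(40,98-219,124.6),W(-40,98-219,124.6),W(0,98,72.5)])))
E
```

```text
[[-0.001  0.305  0.952]
 [-0.001  0.952 -0.305]
 [-1.    -0.001 -0.   ]]
[642.02068022 180.04486736 124.6       ]
[562.53008592 202.23736835 124.6       ]
O [567.90079234  76.83215656   0.        ] X [-0.95691333  0.2903737   0.        ] Y [-0.2903737  -0.95691333  0.        ] bail [603.025419   192.58376715 124.61500788] [535.79494652 -28.97119897 297.22886355]
(array([ 0.0216, -0.1573,  0.5157]), np.float64(-0.9)) 72.24868979274855
[[240.86997051 239.20012873]
 [219.39645434 208.41091135]
 [331.07382552 194.63892424]]
```

Emit:
{"method": "step_arm", "body": {
  "targets": [
    [[0,-0.011,0.036,0],[0,-0.022,0.072,0],[0,-0.033,0.108,0],[0,-0.044,0.144,0],[0,-0.055,0.18,0]]
  ],
  "jaw": 0.45
}}

```text
time: 0.52
tool_pos: [315.5, 391.2, 225.9]
tcp_rot: [-1.844, 1.569, -2.153]
contact_force: [0.9, 0.5, -0.5]
grip_width: 63.1
```

Emit:
{"method": "step_arm", "body": {
  "targets": [
    [[0,-0.011,0.036,0],[0,-0.022,0.072,0],[0,-0.033,0.108,0],[0,-0.044,0.144,0],[0,-0.055,0.18,0]]
  ]
}}

```text
time: 0.93
tool_pos: [471.3, 282.5, 225.6]
tcp_rot: [-2.032, 1.568, -2.341]
contact_force: [1.5, 0.0, 0.5]
grip_width: 50.5
```

```bash
cat > st.py <<'E'
from h import *
from plant import bot
import sys
o=bot.get_obs();print(o["time"],o["tool_pos"].round(1),"F",o["contact_force"].round(1),"w",o["grip_width"].round(1),"q",o["joint_positions"].round(3))
E
python3 - <<'E'
from st import *
print(go(o,bail(.207)+[0,0,60],Y),go(o,bail(.207)+[0,0,-19],Y))
E
```

```text
Traceback (most recent call last):
  File "st.py", line 4, in <module>
    o=bot.get_obs();print(o["time"],o["tool_pos"].round(1),"F",o["contact_force"].round(1),"w",o["grip_width"].round(1),"q",o["joint_positions"].round(3))
                                                                                               ^^^^^^^^^^^^^^^^^^^^^
AttributeError: 'float' object has no attribute 'round'
```

```bash
sed -i 's/o\["grip_width"\].round(1)/round(o["grip_width"],1)/' st.py
python3 - <<'E'
from st import *
print(go(o,bail(.207)+[0,0,40],Y),go(o,bail(.207)+[0,0,-19],Y))
E
```

```text
0.9333 [471.3 282.5 225.6] F [1.5 0.  0.5] w 50.5 q [ 4.010e-01  3.890e-01  1.456e+00 -1.000e-03  1.299e+00 -8.600e-01]
(array([ 0.0609, -0.0454,  0.1529]), np.float64(-0.9)) (array([ 0.1199, -0.0453,  0.153 ]), np.float64(-0.9))
```

Emit:
{"method": "step_arm", "body": {
  "targets": [
    [[0.01,-0.011,0.037,0],[0.025,-0.022,0.074,-0.9],[0.04,-0.034,0.111,-0.9],[0.05,-0.045,0.153,-0.9],[0.06,-0.045,0.153,-0.9]]
  ]
}}

```text
time: 1.35
tool_pos: [607.9, 188.1, 163.7]
tcp_rot: [-1.301, 1.567, -1.6]
contact_force: [-1.8, -1.7, -0.2]
grip_width: 50.3
```

Run:
```python
from st import *
print(go(o,bail(.207)+[0,0,-19],Y))
for n in("side","top"):
    c=bot.capture(n);np.savez(n+"1.npz",**c);cv2.imwrite(f"pics/{n}1.png",c["color"][:,:,::-1])
a=cv2.resize(cv2.imread("pics/side1.png")[80:310,130:410],(730,600));cv2.imwrite("pics/side1c.png",a)
```

```text
1.35 [607.9 188.1 163.7] F [-1.8 -1.7 -0.2] w 50.3 q [ 0.182  0.597  1.283 -0.004  1.263 -1.09 ]
(array([ 0.058,  0.003, -0.006]), np.float64(-0.2))
```

View pics/side1.png

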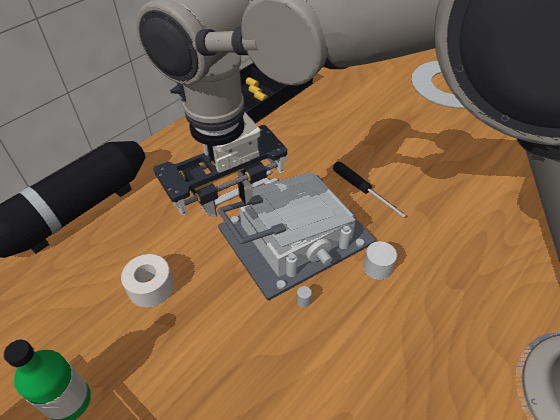

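The fingers straddle the bail at about (225,205), with the wide gripper body running along the jaw direction. I'll go down and pinch.

Emit:
{"method": "step_arm", "body": {
  "targets": [
    [[0.012,0.003,-0.006,0],[0.028,0.003,-0.006,0],[0.044,0.003,-0.006,0],[0.058,0.003,-0.006,0],[0.058,0.003,-0.006,0]]
  ]
}}

```text
time: 1.87
tool_pos: [594.6, 196.9, 102.2]
tcp_rot: [-2.577, 1.558, -2.872]
contact_force: [-0.5, 0.8, 0.4]
grip_width: 50.5
```

Emit:
{"method": "step_arm", "body": {
  "targets": [
    [[0,0,0,0],[0,0,0,0],[0,0,0,0],[0,0,0,0],[0,0,0,0]]
  ],
  "jaw": 1.0
}}

```text
time: 2.28
tool_pos: [594.9, 197.1, 103.1]
tcp_rot: [-2.573, 1.559, -2.868]
contact_force: [-0.3, -0.2, -0.0]
grip_width: 21.9
```

Emit:
{"method": "step_arm", "body": {
  "targets": [
    [[0,0,0,0],[0,0,0,0],[0,0,0,0],[0,0,0,0],[0,0,0,0]]
  ]
}}

```text
time: 2.7
tool_pos: [594.7, 195.7, 102.9]
tcp_rot: [-2.452, 1.557, -2.747]
contact_force: [-1.1, -5.4, -0.6]
grip_width: 8.7
```

Run:
```python
from st import *
g=o["tool_pos"]+[0,0,19];H=W(0,98,72.5)
v=g-H;r=np.hypot(v@Y,v[2]);a=np.arctan2(v[2],-(v@Y));print("r",r,"a",a,"x",v@X)  # bail ideal r 225.08, angle q+.0267
# arc rows to q=1.70 in tool axes, relative to grasp now
R=rot(o);P=v
n=20;q1=1.70+.0267
for k in range(1,n+1):
    b=a+(q1-a)*k/n
    t=H+X*(v@X)-Y*r*np.cos(b)+Z*r*np.sin(b)
    print(k,round(b-.0267,2),(R.T@(t-g)/1000).round(4))
```

```text
2.7 [594.7 195.7 102.9] F [-1.1 -5.4 -0.6] w 8.7 q [ 0.197  0.644  1.376 -0.003  1.135 -1.078]
r 225.0367103691221 a 0.22129532743500274 x 8.884165003304272
1 0.27 [-0.0163 -0.0045 -0.0002]
2 0.35 [-0.0323 -0.0102 -0.0003]
3 0.42 [-0.0478 -0.017  -0.0005]
4 0.5 [-0.0627 -0.0251 -0.0006]
5 0.57 [-0.0769 -0.0342 -0.0008]
6 0.65 [-0.0905 -0.0443 -0.0009]
7 0.72 [-0.1032 -0.0555 -0.001 ]
8 0.8 [-0.1151 -0.0676 -0.0012]
9 0.87 [-0.126  -0.0805 -0.0013]
10 0.95 [-0.1359 -0.0942 -0.0014]
11 1.02 [-0.1448 -0.1087 -0.0014]
12 1.1 [-0.1526 -0.1237 -0.0015]
13 1.17 [-0.1592 -0.1393 -0.0016]
14 1.25 [-0.1646 -0.1554 -0.0016]
15 1.32 [-0.1687 -0.1718 -0.0017]
16 1.4 [-0.1717 -0.1885 -0.0017]
17 1.47 [-0.1734 -0.2053 -0.0017]
18 1.55 [-0.1738 -0.2222 -0.0017]
19 1.62 [-0.1729 -0.2391 -0.0017]
20 1.7 [-0.1707 -0.2559 -0.0016]
```

Emit:
{"method": "step_arm", "body": {
  "targets": [
    [[-0.0163,-0.0045,0,0],[-0.0323,-0.0102,0,0],[-0.0478,-0.017,0,0],[-0.0627,-0.025,0,0],[-0.077,-0.034,0,0]]
  ]
}}

```text
time: 3.12
tool_pos: [585.2, 164.4, 180.3]
tcp_rot: [-2.612, 1.557, -2.906]
contact_force: [0.2, 1.9, -3.7]
grip_width: 8.8
```

```bash
cat > arc.py <<'E'
from st import *
def arc(q1,n):
    g=o["tool_pos"]+[0,0,19];H=W(0,98,72.5)
    v=g-H;r=np.hypot(v@Y,v[2]);a=np.arctan2(v[2],-(v@Y));print("r",r,"q",a-.0267,"x",v@X,np.degrees(np.arccos(-rot(o)[2,0])))
    R=rot(o);r=225.1
    for k in range(1,n+1):
        b=a+(q1+.0267-a)*k/n
        t=H+X*(v@X)-Y*r*np.cos(b)+Z*r*np.sin(b)
        print(k,round(b-.0267,2),(R.T@(t-g)/1000).round(4))
E
python3 -c "
from arc import *
arc(.95,5)"
```

```text
3.1167 [585.2 164.4 180.3] F [ 0.2  1.9 -3.7] w 8.8 q [ 1.480e-01  5.390e-01  1.339e+00 -1.000e-03  1.278e+00 -1.127e+00]
r 225.79966904820125 q 0.5697157225308196 x 8.873807689086144 0.7956410446013753
1 0.65 [-0.0133 -0.0108 -0.0002]
2 0.72 [-0.0262 -0.0221 -0.0003]
3 0.8 [-0.0382 -0.0343 -0.0005]
4 0.87 [-0.0493 -0.0474 -0.0006]
5 0.95 [-0.0593 -0.0612 -0.0007]
```

Emit:
{"method": "step_arm", "body": {
  "targets": [
    [[-0.0133,-0.0108,0,0],[-0.0262,-0.0221,0,0],[-0.0382,-0.0343,0,0],[-0.0493,-0.0474,0,0],[-0.0593,-0.0612,0,0]]
  ]
}}

```text
time: 3.53
tool_pos: [568.1, 107.4, 242.1]
tcp_rot: [-2.924, 1.559, 3.066]
contact_force: [-1.1, 6.5, 2.9]
grip_width: 8.5
```

Emit:
{"method": "step_arm", "body": {
  "targets": [
    [[-0.009,-0.0145,0,0],[-0.0167,-0.0295,0,0],[-0.0233,-0.0451,0,0],[-0.0287,-0.0612,0,0],[-0.0328,-0.0776,0,0]]
  ]
}}

```text
time: 3.95
tool_pos: [545.8, 33.6, 277.2]
tcp_rot: [3.054, 1.561, 2.761]
contact_force: [-0.6, 5.4, 3.6]
grip_width: 8.8
```

```bash
python3 -c "
from arc import *
arc(1.70,5)"
```

```text
3.95 [545.8  33.6 277.2] F [-0.6  5.4  3.6] w 8.8 q [-0.08   0.355  1.365  0.003  1.431 -1.358]
r 229.2929876102593 q 1.3232215406165235 x 8.565065198020894 0.5361685326838311
1 1.4 [ 0.001  -0.0176 -0.    ]
2 1.47 [-0.0009 -0.0345 -0.0001]
3 1.55 [-0.0014 -0.0514 -0.0001]
4 1.62 [-0.0007 -0.0683 -0.0001]
5 1.7 [ 0.0013 -0.0852 -0.0001]
```

Emit:
{"method": "step_arm", "body": {
  "targets": [
    [[-0.001,-0.0176,0,0],[-0.001,-0.0345,0,0],[-0.0014,-0.0514,0,0],[-0.0007,-0.0683,0,0],[0.0013,-0.0852,0,0]]
  ]
}}

```text
time: 4.37
tool_pos: [521.1, -48.5, 278.5]
tcp_rot: [2.798, 1.565, 2.504]
contact_force: [0.1, 1.5, 5.6]
grip_width: 8.8
```

Run:
```python
from arc import *
arc(1.70,1)
for n in("side","top"):
    c=bot.capture(n);np.savez(n+"2.npz",**c);cv2.imwrite(f"pics/{n}2.png",c["color"][:,:,::-1])
```

```text
4.3667 [521.1 -48.5 278.5] F [0.1 1.5 5.6] w 8.8 q [-0.241  0.307  1.431  0.002  1.409 -1.519]
r 227.8092571689387 q 1.7007070296617406 x 8.42002394118651 0.3428848876024379
1 1.7 [0.0027 0.0006 0.    ]
```

View pics/side2.png

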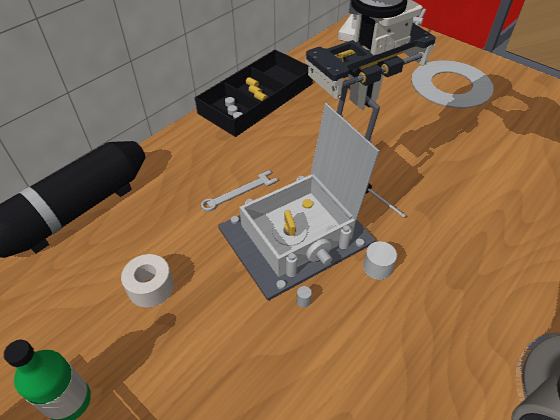

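The cover stands near (345,160), leaning slightly back, and the brass wing is at (290,222) in the well. Next I measure the cover angle and the wing heading.

```bash
cat > meas.py <<'E'
from h import *
def loc(P):
    d=P-O;return np.stack([d@X,d@Y,P[...,2]],-1)
def measure(s,t=None):
    P=pts(s);L=loc(P)
    m=(abs(L[...,0])<70)&(L[...,1]>60)&(L[...,1]<150)&(L[...,2]>90)&(L[...,2]<215)
    p=L[m]
    for _ in range(3):
        A=np.c_[p[:,2]-72.5,np.ones(len(p))];k=np.linalg.lstsq(A,p[:,1],rcond=None)[0];r=p[:,1]-A@k;p=p[abs(r)<max(4,2*r.std())]
    print("cover",len(p),np.pi/2+np.arctan(k[0]),"y0",k[1])
    out=[]
    for n,c in(("side",s),("top",t)):
        if c is None:continue
        P=pts(c);L=loc(P);h=cv2.cvtColor(c["color"],cv2.COLOR_RGB2HSV)
        m=(h[...,0]>15)&(h[...,0]<35)&(h[...,1]>110)&(np.hypot(L[...,0],L[...,1])<40)&(L[...,2]>34)&(L[...,2]<75)
        tp=L[m&(L[...,2]>60)] if (m&(L[...,2]>60)).sum()>15 else L[m]
        r=cv2.minAreaRect(tp[:,:2].astype(np.float32));mu=tp.mean(0);w,V=np.linalg.eigh(np.cov(tp[:,:2].T));v=V[:,1]
        print(n,m.sum(),len(tp),"centre",mu.round(1),"q(mod pi)",(-np.arctan2(v[1],v[0]))%np.pi,w.round(0),r)
E
python3 - <<'E'
from meas import *
measure(dict(np.load("side2.npz")),dict(np.load("top2.npz")))
a=cv2.imread("pics/side2.png")[170:270,220:370];b=cv2.imread("pics/top2.png")[150:300,200:400]
cv2.imwrite("pics/c2.png",np.vstack([cv2.resize(a,(450,300),interpolation=2),cv2.resize(b,(450,300),interpolation=2)]))
E
```

```text
cover 2990 1.7037409488895565 y0 96.40184806142022
side 190 113 centre [ 5.2 -2.5 65.4] q(mod pi) 0.29883599318758103 [ 11. 160.] ((2.9963455200195312, -1.41851806640625), (11.296740531921387, 42.918121337890625), 73.38514709472656)
top 102 88 centre [ 1.1  0.9 65.4] q(mod pi) 0.2824666631240098 [ 10. 128.] ((0.6562976837158203, 0.17313766479492188), (11.975724220275879, 40.064552307128906), 73.2416000366211)
```

View pics/c2.png

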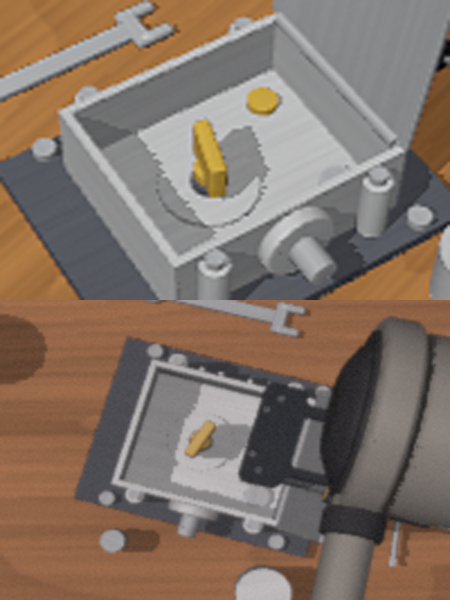

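The cover reads 1.70 rad, and the wing is at q ≈ 0.29, centred within 1 mm. With the jaws across the wing, the wide body passes close to the cover, so I check its real footprint before going in.

Run:
```python
from meas import *
from plant import bot
T=[np.array([607.9,188.1,163.7]),np.array([521.1,-48.5,278.5])]
R=rot(bot.get_obs())
for i in(0,1):
  Q=[]
  for n in("side","top"):
    c=dict(np.load(f"{n}{i+1}.npz"));P=pts(c).reshape(-1,3);Q.append(P[~np.isnan(P[:,0])])
  Q=np.vstack(Q)-T[i];a=Q@Y;b=Q@X;h=Q[:,2]
  for h0 in range(20,330,20):
    m=(h>h0)&(h<h0+20)&(abs(a)<160)&(abs(b)<120)
    if m.sum()>20:print(i,h0,m.sum(),"Y",np.percentile(a[m],[1,99]).round(),"X",np.percentile(b[m],[1,99]).round())
```

```text
0 20 223 Y [-44.  41.] X [-5. 14.]
0 40 81 Y [-42.  40.] X [-10.  14.]
0 60 382 Y [-87.  85.] X [-23.  39.]
0 80 1541 Y [-93.  90.] X [-31.  39.]
0 100 3658 Y [-95.  93.] X [-33.  38.]
0 120 597 Y [-18.  50.] X [-18.  28.]
0 140 207 Y [-18.  49.] X [-20.  39.]
0 160 1178 Y [-38.  49.] X [-27.  39.]
0 180 396 Y [-40.  31.] X [ 1. 41.]
0 200 928 Y [-40.  33.] X [-6. 41.]
0 220 874 Y [-44.  32.] X [-1. 39.]
0 240 898 Y [-50.  30.] X [-6. 40.]
0 260 1033 Y [-58.  31.] X [13. 43.]
0 280 570 Y [-70.   8.] X [-2. 63.]
0 300 1233 Y [-73.  69.] X [-37.  68.]
0 320 3554 Y [-72. 113.] X [-52. 102.]
1 20 369 Y [-24.  21.] X [-16.  36.]
1 40 164 Y [-25.  22.] X [-5. 13.]
1 60 729 Y [-88.  84.] X [-33.  38.]
1 80 1701 Y [-94.  86.] X [-31.  38.]
1 100 3716 Y [-95.  92.] X [-35.  37.]
1 120 768 Y [-18.  49.] X [-21.  27.]
1 140 487 Y [-18.  47.] X [-20.  38.]
1 160 998 Y [-38.  48.] X [-13.  38.]
1 180 202 Y [-32.  10.] X [ 2. 37.]
1 300 208 Y [-67.  52.] X [-44. 120.]
1 320 4897 Y [-67.  65.] X [-46. 117.]
```

Emit:
{"method": "step_arm", "body": {
  "targets": [
    [[0,0,0,0],[0,0,0,0],[0,0,0,0],[0,0,0,0],[0,0,0,0]]
  ],
  "jaw": 0.45
}}

```text
time: 4.88
tool_pos: [520.4, -50.4, 277.8]
tcp_rot: [-3.028, 1.564, 2.96]
contact_force: [-0.2, 0.2, 0.6]
grip_width: 37.7
```

Emit:
{"method": "step_arm", "body": {
  "targets": [
    [[0,0,0,0],[-0.005,0,0,0],[-0.02,0,0,0],[-0.04,0,0,0],[-0.055,0,0,0]]
  ]
}}

```text
time: 5.3
tool_pos: [521.0, -50.4, 334.3]
tcp_rot: [-3.02, 1.564, 2.969]
contact_force: [0.2, 0.0, 0.1]
grip_width: 50.4
```

Run:
```python
from st import *
import meas
q=.29
c,s=np.cos(q),np.sin(q);wx=c*X-s*Y;wy=s*X+c*Y
print(go(o,O+8*wx+[0,0,325],wy),go(o,O+8*wx+[0,0,50],wy))
sd=bot.capture("side");tp=bot.capture("top");meas.measure(sd,tp)
```

```text
5.3 [521.  -50.4 334.3] F [0.2 0.  0.1] w 50.4 q [-0.243  0.284  1.314 -0.     1.551 -1.519]
(array([0.0092, 0.1376, 0.0004]), np.float64(16.6)) (array([0.2842, 0.1379, 0.0021]), np.float64(16.6))
cover 3014 1.7134164125498113 y0 96.44512876776396
side 190 111 centre [ 5.7 -2.8 65.9] q(mod pi) 0.29456243126763004 [ 11. 150.] ((3.607820510864258, -1.6858062744140625), (11.363065719604492, 43.06048583984375), 73.70365142822266)
top 101 87 centre [ 1.2  0.8 65.5] q(mod pi) 0.27484049450319015 [ 10. 127.] ((0.8168239593505859, 0.17994976043701172), (11.820682525634766, 39.988529205322266), 73.52141571044922)
```

Emit:
{"method": "step_arm", "body": {
  "targets": [
    [[0,0.03,0,3],[0,0.06,0,8],[0,0.09,0,12],[0,0.12,0,16.4],[0,0.138,0,16.4]]
  ],
  "jaw": 0.55
}}

```text
time: 5.82
tool_pos: [562.1, 84.2, 334.1]
tcp_rot: [-2.804, 1.567, 2.895]
contact_force: [-0.6, -1.4, -0.3]
grip_width: 41.4
```

Emit:
{"method": "step_arm", "body": {
  "targets": [
    [[0.03,0,0,0],[0.065,0,0,0],[0.1,0,0,0],[0.14,0,0,0],[0.17,0,0,0]]
  ]
}}

```text
time: 6.23
tool_pos: [559.5, 84.5, 160.1]
tcp_rot: [-2.666, 1.563, 3.034]
contact_force: [-0.4, -0.2, 0.0]
grip_width: 41.3
```

```bash
cat > wing.py <<'E'
from st import *
def wing(q,z=50,e=8):
    c,s=np.cos(q),np.sin(q);wx=c*X-s*Y;wy=s*X+c*Y
    print(go(o,O+e*wx+[0,0,z],wy))
    d=o["tool_pos"]-O;R=rot(o);y=-R[:,1];print("tool q",np.arctan2(y@X,y@Y),"local",(d@X).round(1),(d@Y).round(1),"F",np.linalg.norm(o["contact_force"]).round(1),"M",o["moment"].round(2),"tilt",R[2].round(3))
E
python3 -c "
from wing import *
wing(.285)"
```

```text
6.2333 [559.5  84.5 160.1] F [-0.4 -0.2  0. ] w 41.3 q [ 1.400e-02  4.790e-01  1.501e+00  1.000e-03  1.169e+00 -9.740e-01]
(array([ 0.1101, -0.0015,  0.004 ]), np.float64(-0.2))
tool q 0.2884891821459634 local 10.2 -4.9 F 0.5 M [-0.03 -0.01 -0.01] tilt [-1.    -0.004 -0.007]
```

Emit:
{"method": "step_arm", "body": {
  "targets": [
    [[0.02,-0.001,0.003,0],[0.045,-0.001,0.003,0],[0.07,-0.001,0.003,0],[0.095,-0.001,0.003,0],[0.11,-0.001,0.003,0]]
  ]
}}

```text
time: 6.65
tool_pos: [558.4, 82.2, 46.5]
tcp_rot: [-2.617, 1.558, 3.083]
contact_force: [-0.5, -0.7, 0.1]
grip_width: 41.1
```

Run:
```python
from wing import *
import meas
wing(.285)
sd=bot.capture("side");meas.measure(sd)
cv2.imwrite("pics/s3.png",cv2.resize(sd["color"][60:300,170:430],(650,600),interpolation=2)[:,:,::-1])
```

```text
6.65 [558.4  82.2  46.5] F [-0.5 -0.7  0.1] w 41.1 q [ 1.000e-02  6.180e-01  1.618e+00  1.000e-03  9.180e-01 -9.790e-01]
(array([-0.0035,  0.0007,  0.0028]), np.float64(-0.2))
tool q 0.2882878881600052 local 10.6 -2.4 F 0.9 M [-0.02 -0.03 -0.02] tilt [-1.    -0.006 -0.011]
cover 2375 1.7156686767806852 y0 96.15112341022123
side 167 89 centre [ 9.7 -4.  65.6] q(mod pi) 0.25509039372480524 [11. 99.] ((2.750293731689453, -1.5217313766479492), (10.89682388305664, 42.761627197265625), 72.81242370605469)
```

View pics/s3.png

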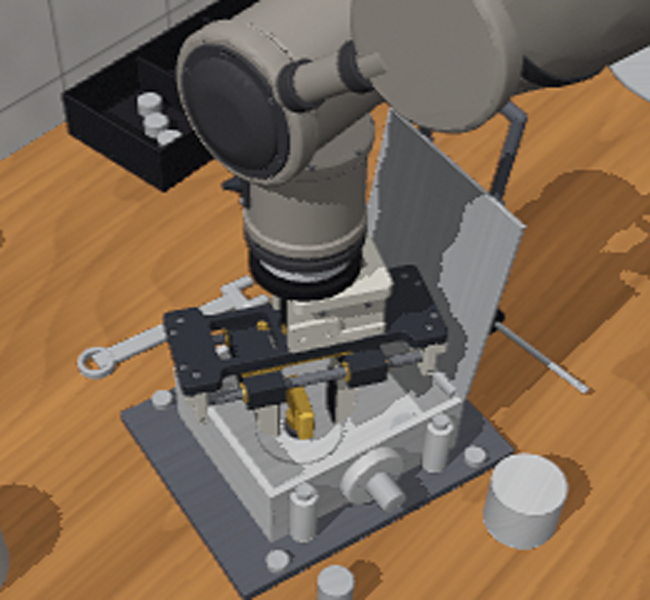

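The fingers straddle the wing at about (300,410) in the crop, and the body is clear of the cover. I trim by 3 mm and pinch.

Emit:
{"method": "step_arm", "body": {
  "targets": [
    [[-0.003,0.001,0.003,0],[-0.003,0.001,0.003,0],[-0.003,0.001,0.003,0],[-0.003,0.001,0.003,0],[-0.003,0.001,0.003,0]]
  ],
  "jaw": 1.0
}}

```text
time: 7.12
tool_pos: [560.9, 81.4, 48.5]
tcp_rot: [-2.61, 1.556, 3.091]
contact_force: [0.4, 0.2, -0.1]
grip_width: 12.5
```

Emit:
{"method": "step_arm", "body": {
  "targets": [
    [[0,0,0,0],[0,0,0,0],[0,0,0,0],[0,0,0,0],[0,0,0,0]]
  ]
}}

```text
time: 7.53
tool_pos: [560.8, 81.2, 48.6]
tcp_rot: [-2.601, 1.556, 3.1]
contact_force: [-0.8, -1.4, -2.1]
grip_width: 11.5
```

```bash
python3 -c "
from wing import *
wing(.285)"
```

```text
7.5333 [560.8  81.2  48.6] F [-0.8 -1.4 -2.1] w 11.5 q [ 8.000e-03  6.190e-01  1.608e+00  1.000e-03  9.290e-01 -9.800e-01]
(array([-0.0014,  0.0002,  0.0003]), np.float64(-0.2))
tool q 0.2883323985014013 local 8.1 -2.2 F 2.6 M [-0.21 -0.01  0.04] tilt [-1.    -0.007 -0.012]
```

Emit:
{"method": "step_arm", "body": {
  "targets": [
    [[0,0.001,0.0001,7],[0,0.002,0.0002,14],[0,0.003,0.0006,21],[0,0.0039,0.001,28],[0,0.0047,0.0015,35]]
  ]
}}

```text
time: 7.95
tool_pos: [564.2, 84.0, 48.5]
tcp_rot: [-1.946, 1.555, 3.138]
contact_force: [-1.5, -2.4, -1.9]
grip_width: 11.8
```

Run:
```python
from wing import *
import meas
wing(.285+.611)
sd=bot.capture("side");meas.measure(sd)
```

```text
7.95 [564.2  84.   48.5] F [-1.5 -2.4 -1.9] w 11.8 q [ 0.013  0.625  1.596  0.     0.936 -0.358]
(array([-0.0015,  0.0007,  0.    ]), np.float64(-0.5))
tool q 0.9050043030096496 local 5.6 -5.8 F 3.4 M [-0.38  0.19  0.07] tilt [-1.    -0.014 -0.006]
cover 2770 1.7134983823021952 y0 96.44886908020739
side 95 56 centre [ 11.1 -11.9  65.4] q(mod pi) 0.7339449100298987 [ 9. 42.] ((8.705754280090332, -11.945154190063477), (11.32987117767334, 20.95336151123047), 57.99954605102539)
```

Emit:
{"method": "step_arm", "body": {
  "targets": [
    [[0,0.001,0.0001,7],[0,0.002,0.0002,14],[0,0.003,0.0006,21],[0,0.0039,0.001,28],[0,0.0047,0.0015,35]]
  ]
}}

```text
time: 8.42
tool_pos: [568.7, 84.3, 48.5]
tcp_rot: [-1.324, 1.554, 3.139]
contact_force: [-3.5, -1.6, -0.6]
grip_width: 11.8
```

Emit:
{"method": "step_arm", "body": {
  "targets": [
    [[0,0.001,0.0001,7],[0,0.002,0.0002,14],[0,0.003,0.0006,21],[0,0.0039,0.001,28],[0,0.0047,0.0015,35]]
  ]
}}

```text
time: 8.83
tool_pos: [572.3, 82.0, 48.5]
tcp_rot: [-0.729, 1.553, 3.12]
contact_force: [-2.5, 0.4, -0.8]
grip_width: 11.6
```

Run:
```python
from wing import *
import meas
wing(2.60)
sd=bot.capture("side");meas.measure(sd)
```

```text
8.8333 [572.3  82.   48.5] F [-2.5  0.4 -0.8] w 11.6 q [9.000e-03 6.370e-01 1.571e+00 1.000e-03 9.510e-01 8.730e-01]
(array([-0.0016,  0.0045, -0.0004]), np.float64(26.4))
tool q 2.140148331176875 local -2.8 -6.2 F 2.7 M [0.01 0.27 0.09] tilt [-1.    -0.012  0.013]
cover 3023 1.7145878373869374 y0 96.32971415037052
side 0 0 centre [nan nan nan] q(mod pi) nan [nan nan] ((0.0, 0.0), (0.0, 0.0), 0.0)meas.py:17: RuntimeWarning: Mean of empty slice.
  r=cv2.minAreaRect(tp[:,:2].astype(np.float32));mu=tp.mean(0);w,V=np.linalg.eigh(np.cov(tp[:,:2].T));v=V[:,1]
  ret = um.true_divide(
  avg = a.mean(axis, **keepdims_kw)
meas.py:17: RuntimeWarning: Degrees of freedom <= 0 for slice
  r=cv2.minAreaRect(tp[:,:2].astype(np.float32));mu=tp.mean(0);w,V=np.linalg.eigh(np.cov(tp[:,:2].T));v=V[:,1]
  c *= np.true_divide(1, fact)
  c *= np.true_divide(1, fact)
```

Emit:
{"method": "step_arm", "body": {
  "targets": [
    [[0,0.001,0.0001,6.5],[0,0.0019,0.0002,13],[0,0.0027,0.0005,19.5],[0,0.0035,0.0008,25],[0,0.0043,0.0012,31]]
  ]
}}

```text
time: 9.3
tool_pos: [573.9, 78.4, 48.5]
tcp_rot: [-0.232, 1.553, 3.069]
contact_force: [-2.4, 1.6, -1.6]
grip_width: 11.8
```

Run:
```python
from wing import *
wing(2.8)
```

```text
9.3 [573.9  78.4  48.5] F [-2.4  1.6 -1.6] w 11.8 q [0.003 0.639 1.567 0.002 0.954 1.414]
(array([-0.0015,  0.0015, -0.0017]), np.float64(6.4))
tool q 2.6881572334876984 local -5.3 -3.2 F 3.3 M [0.34 0.17 0.08] tilt [-1.    -0.004  0.018]
```

Emit:
{"method": "step_arm", "body": {
  "targets": [
    [[0,0.0003,0,2],[0,0.0006,0,4],[0,0.0008,0.0001,6],[0,0.0011,0.0001,8],[0,0.0011,0.0001,8]]
  ]
}}

```text
time: 9.72
tool_pos: [573.9, 77.6, 48.5]
tcp_rot: [-0.111, 1.553, 3.054]
contact_force: [-0.8, 0.6, -1.8]
grip_width: 11.8
```

Run:
```python
from wing import *
wing(2.8)
import warnings;warnings.simplefilter("ignore")
import meas
sd=bot.capture("side");meas.measure(sd)
```

```text
9.7167 [573.9  77.6  48.5] F [-0.8  0.6 -1.8] w 11.8 q [1.000e-03 6.390e-01 1.567e+00 2.000e-03 9.540e-01 1.547e+00]
(array([-0.0015,  0.0005, -0.0019]), np.float64(-1.3))
tool q 2.8234307713332236 local -5.5 -2.5 F 2.0 M [0.2  0.1  0.43] tilt [-1.    -0.002  0.018]
cover 2649 1.714541206236268 y0 96.30168582242229
side 163 72 centre [14.3  1.9 65.2] q(mod pi) 2.8862612016734204 [14. 43.] ((13.98929214477539, 2.235701084136963), (23.822338104248047, 15.218554496765137), 2.854395627975464)
```

The moment about z jumped from 0.08 to 0.43 N m at tool angle 2.82, so the screw appears to be on its stop. I press a little further and hold to be sure.

Emit:
{"method": "step_arm", "body": {
  "targets": [
    [[0,0,0,1.5],[0,0,0,3],[0,0,0,3],[0,0,0,3],[0,0,0,3]]
  ]
}}

```text
time: 10.18
tool_pos: [574.0, 77.6, 48.5]
tcp_rot: [-0.052, 1.553, 3.063]
contact_force: [0.2, -0.3, -2.8]
grip_width: 11.9
```

Run:
```python
from wing import *
wing(2.8)
```

```text
10.1833 [574.   77.6  48.5] F [ 0.2 -0.3 -2.8] w 11.9 q [1.000e-03 6.390e-01 1.567e+00 2.000e-03 9.530e-01 1.597e+00]
(array([-0.0015,  0.0004, -0.0018]), np.float64(-4.2))
tool q 2.873118201265336 local -5.6 -2.5 F 2.8 M [ 0.03 -0.04  0.67] tilt [-1.    -0.001  0.018]
```

The moment is now 0.67 N m with no further screw travel, so it is seated. Back off about 93° of tool angle in three calls.

Emit:
{"method": "step_arm", "body": {
  "targets": [
    [[0,-0.0007,0,-6.2],[0,-0.0013,0.0001,-12.4],[0,-0.002,0.0003,-18.6],[0,-0.0026,0.0006,-24.8],[0,-0.0032,0.0009,-31]]
  ]
}}

```text
time: 10.6
tool_pos: [573.2, 80.8, 48.5]
tcp_rot: [-0.621, 1.553, 3.04]
contact_force: [-1.0, -0.1, -3.2]
grip_width: 11.6
```

Emit:
{"method": "step_arm", "body": {
  "targets": [
    [[0,-0.0007,0,-6.2],[0,-0.0013,0.0001,-12.4],[0,-0.002,0.0003,-18.6],[0,-0.0026,0.0006,-24.8],[0,-0.0032,0.0009,-31]]
  ]
}}

```text
time: 11.02
tool_pos: [570.4, 83.6, 48.5]
tcp_rot: [-1.212, 1.552, 2.994]
contact_force: [-1.5, 1.7, -1.3]
grip_width: 11.7
```

Run:
```python
from wing import *
wing(1.25,48.5,6.2)
```

```text
11.0167 [570.4  83.6  48.5] F [-1.5  1.7 -1.3] w 11.7 q [0.011 0.635 1.575 0.004 0.95  0.514]
(array([ 0.    , -0.0021,  0.0018]), np.float64(-30.5))
tool q 1.7817325052869888 local -0.5 -7.2 F 2.6 M [ 0.07  0.15 -0.17] tilt [-1.    -0.018  0.007]
```

Emit:
{"method": "step_arm", "body": {
  "targets": [
    [[0,-0.0007,0,-6.2],[0,-0.0013,0.0001,-12.4],[0,-0.002,0.0003,-18.6],[0,-0.0026,0.0006,-24.8],[0,-0.0032,0.0009,-30.5]]
  ]
}}

```text
time: 11.43
tool_pos: [566.7, 84.5, 48.5]
tcp_rot: [-1.772, 1.551, 2.972]
contact_force: [-2.3, 0.9, -2.1]
grip_width: 11.7
```

Emit:
{"method": "step_arm", "body": {
  "targets": [
    [[0,0,0,0],[0,0,0,0],[0,0,0,0],[0,0,0,0],[0,0,0,0]]
  ]
}}

```text
time: 11.85
tool_pos: [566.6, 84.5, 48.5]
tcp_rot: [-1.771, 1.55, 2.972]
contact_force: [-1.9, 0.1, -2.2]
grip_width: 11.6
```

Run:
```python
from wing import *
import meas,warnings;warnings.simplefilter("ignore")
wing(1.25,48.5,6.2);print("dq",o["dq"].round(3))
sd=bot.capture("side");tp=bot.capture("top");meas.measure(sd,tp)
c0=dict(np.load("top0.npz"))
cv2.imwrite("pics/s4.png",np.hstack([cv2.resize(sd["color"][60:300,170:430],(433,400),interpolation=2),cv2.resize(tp["color"][110:310,150:400],(367,400),interpolation=2)])[:,:,::-1])
```

```text
11.85 [566.6  84.5  48.5] F [-1.9  0.1 -2.2] w 11.6 q [ 0.012  0.631  1.585  0.005  0.946 -0.021]
(array([0.    , 0.0011, 0.0015]), np.float64(0.2))
tool q 1.245811301164065 local 3.5 -7.0 F 2.9 M [-0.16  0.01  0.05] tilt [-1.    -0.02  -0.004]
dq [ 0.001 -0.002 -0.     0.001 -0.    -0.007]
cover 2936 1.713711003542441 y0 96.45914163718645
side 74 36 centre [  8.6 -17.   65.5] q(mod pi) 0.410729699821315 [ 8. 15.] ((7.2110490798950195, -17.169872283935547), (9.386502265930176, 15.398208618164062), 70.55260467529297)
top 0 0 centre [nan nan nan] q(mod pi) nan [nan nan] ((0.0, 0.0), (0.0, 0.0), 0.0)
```

View pics/s4.png

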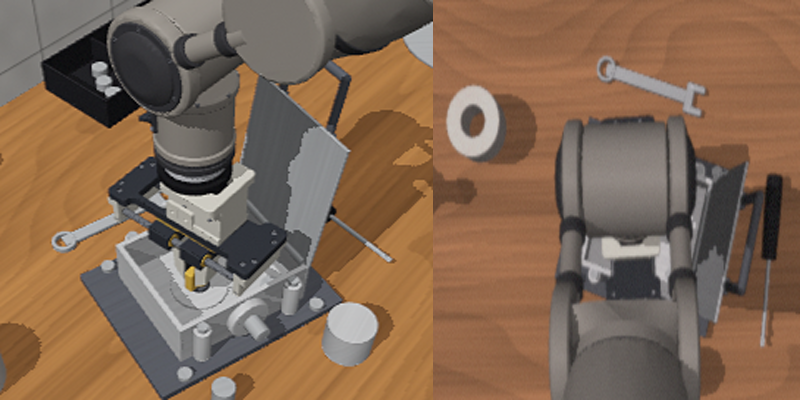

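The wing is still pinched, with its visible tip pointing at q ≈ 1.17 to 1.25. The cover stands clear at 1.71 rad, and the bench items that are visible look unmoved. Handing in.

```bash
python3 -c "
from plant import bot
print(bot.close_job())"
```

```text
the job is handed in; nothing more can be done
None
```

I folded the cover up by its bail and left it standing. I then turned the wing screw clockwise onto its seat, backed it off about a quarter turn, and handed the job in while still pinching it. The simulator gives no verdict, so these are my own last checks:

- **Cover:** it stands at about 1.71 rad (allowed 1.36 to 1.78). I leaned it slightly past upright on purpose to clear the gripper body. It held that angle from release to the end, and I saw nothing touching it.
- **Seating:** the moment about the screw axis rose from 0.08 to 0.67 N m around tool angle 2.82, which I took as the hard stop. The tool then turned about 0.05 rad further, probably grip give or slip.
- **Final screw angle:** about 1.25 rad from the tool, and about 1.1 to 1.2 rad estimated by hand from the visible wing tip (allowed 1.02 to 1.44). The automatic wing fit was useless at the end: 0.41 rad from the side, nothing from the top, because the gripper hides most of the wing.
- **Pinch:** the opening reads 11.6 mm on the 12 mm wing, and the arm is still. The grasp point is about 17 mm from the grip point (limit 30). I gripped it high and off-centre for clearance from the cover. I did not measure the grip force directly.
- **Other things on the bench:** none looked moved where visible in the last pictures. I did not measure their positions, and the small socket is only partly visible there.

The clock read about 12 s of the 64 s allowed.

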